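Refit the battery cover of the temperature logger

ROBOT

A 6-joint arm with a two-finger parallel gripper is mounted at the origin on a cart in front of the work surface, level with it; the furniture and walls round the work are solid. World frame = base frame: x ahead of the robot, y to its left, z up, the work surface at z = 0. Lengths are in m, angles in degrees, forces in N, time in s.
With the tool pointing down it reaches from about 0.35 to 0.875 m from the base axis. Payload 4.2 kg.
Tool frame: the origin (TCP) lies on the centre line of the jaws, within the pads' length; the fingertips stand 19 mm ahead of it and the grasp point (between the pads) is the TCP; z points along the fingers, y is the line along which they close (so a half turn about z gives the same grasp; the last joint's range is limited). The gripper opens to 87 mm and grips with 3 to 60 N. Pads are 19 mm wide; open, the fingers measure 117 mm over their backs; the gripper's body (75 mm by 190 mm) begins 51 mm behind the grasp point.
Start: joints at [82.082, 22.042, 0.453, 0, -68.411, -14.817], TCP at [0.242, 0.576, 0.242] pointing down, gripper open.
Joint ranges: [-179.83, 179.83], [-69.29, 118.12], [-61.27, 80.66], [-181.25, 117.63], [-171.15, -9.14], [-177.46, 177.46]. Speed limits (degrees/s): [159.86, 159.86, 180, 180, 180, 180].

INTERFACE

Orientations are given as a 3x3 rotation matrix whose columns are the frame's x, y, z axes.
In Python, from station import sense, capture, finish_job, search_frame, masks_of gives the robot as it stands.
- The arm moves only by the tool drive_tool, never from a script. Its argument "rows" is a list of rows, each a list of 7 numbers: the opening in per cent of the stroke, from 0 (shut) to 100 (fully open), then the shift along the world's x, y, z in mm, then the turn, a rotation vector about the world's x, y, z in rad. In form: [[fingers, dx, dy, dz, wx, wy, wz], ...]. A call has 1 to 5 rows; each row shifts and turns the commanded pose from where the row before left it; what a row does not reach is not made up. A row lasts 1/12 s, in which the tool goes at most 41.7 mm and 7.16 degrees, less where a joint would pass 70% of its speed; a pose out of reach is approached as far as the arm can. A call is refused whole if a number of a shift passes 41.7 or a number of a turn 0.125, either way. A call with a gripper value outside its range is refused whole. The fingers move at their own pace and stop on an object; the grip force is fixed at half the most. Time passes only in rows, so rows that do not move let the fingers close. It gives the time, the measured TCP pose, the force, the opening and the grip force at its end, in the units of the state.
- sense(): the state, without advancing time (a new reading comes with each control period).
- capture(name): name is "scene" or "top" or "wrist"; returns a dict with "frame" (480x640x3 uint8, red, green, blue), "z_map" (480x640 float32, m along the optical axis (not along the pixel's ray), 0 where there is no reading), "fx", "fy", "cx", "cy" (pixels), "R" (3x3) and "t" (3): a world point X has camera coordinates R X + t; the wrist camera has in their place "T_tool_cam" (4x4, takes a point from camera to tool coordinates, whose origin is the TCP and whose axes are the flange's). Camera axes: x right, y down, z forward; pixel columns grow to the right and rows downward; lengths in m; the calibration is good to about 2 mm. A picture is of the moment at which its call begins: read the wrist's pose just before it.
- finish_job(): hands the job in; it is judged then, once.
Trained networks look in a picture, given as the dict that the camera call returned (one of the last four; its "shot" number tells which), for a name from the list of things; names that differ only in an ending like _2 or _b are one class to them, and where a whole thing is asked for, a point or a joint stands for the part that bears it (a point fixed in the world has none). Each returns a list of dicts, best first, with "p" (0 to 1); they miss things now and then, are a little off and sometimes report something else, mostly with a low value. They report only what shows in the picture. A call takes as long as a camera call.
- search_frame(label, picture): "xy" ([column, row] in pixels, amid what is visible of it).
- masks_of(label, picture): "region" (480x640 bool, what is visible of it) and "xy" ([column, row] in pixels, amid what is visible of it).
The state is a dict: "time_s": time; "joints": joint angles; "joint_velocities": joint speeds; "effort": joint torques, N m; "tcp_pos": TCP position; "ee_rot": TCP orientation; "wrist_force": force on the tool from outside, world axes, zero at the start; "moment": the same for the moment, N m; "gripper_width": opening from 0.0 (shut) to 1.0 (fully open); "gripper_force": force on a finger pad.
Only numpy, scipy, OpenCV 4.12 (cv2) and the standard library are available. Lean on these libraries where they do the work, as an engineer would, in place of code of your own. Each camera call takes 0.05 s, during which the arm holds its last target. There are 200 camera calls.

TASK

Fit the loose battery cover back onto the temperature logger: tilt it, hook its lip into the slot under the bezel at the end of the bay that faces you, swing the other end down and press it until the spring catch snaps over it and the cover lies flush, then let go. Feel your way in, never pressing or prying harder than a firm thumb would (some 20 N), and leave the vials and the stopper where they are.

Things in the scene. Friction and masses are not known exactly. Their poses are not given: they have to be found in the camera images.
- logger: White bench temperature logger on four screw feet fixed to the bench, 164 x 100 mm; its top has an open bay with three cells. Origin on the bench under the middle of the seated cover; x runs from the slot end (display panel, faces the robot) to the catch end, z up. The feet are wound out 0 to 24 mm, which is not measured: the ledges that carry the cover lie at z 52 to 76 mm, the case top 8 mm above them.
- slot_foot (a point): Point on the bench straight below the middle of the bezel's free edge (51 mm from the logger's origin along -x); same axes. The bezel, 4 mm thick, is flush with the case top; its underside lies 4 mm above the ledges. Under it is the slot, 11 mm deep and 68 mm wide, its floor 5 mm below the ledges. The lip goes in here from the bay side, cover tilted about 20 degrees, lip end down.
- cover_grip (a point): Centre of the grey grip fin of the loose white cover: fin 36 (x) x 12 (y) x 16 mm high, standing on the cover's top, its centre 8 mm above that top and 16 mm above the cover's underside, and 4 mm from the cover's origin towards the lip; pinch it across its 12 mm. Axes are the cover's: x points from the lip end to the catch end, z up out of its top.
- cover_lip (a point): Tip of the cover's lip, 57 mm from the cover's origin along -x, half-way up (1.5 mm above the underside). The lip is 3 mm thick, 44 mm wide and stands out 7 mm beyond the cover's end face (x = -50) level with the underside.
- cover_press (a point): Middle of the thumb ridges on the cover's top near the catch end, 34 mm from the cover's origin along +x, 8 mm above the underside: where to press it home.
- cover: The loose white battery cover, right side up on the bench at the start; origin at the middle of its underside, x from lip end to catch end, z up. Plate 103 x 64 x 8 mm (x -50..53), 50 to 100 g. Seated, it lies on two side ledges (from logger x -46 to 57 mm) in a pocket x -51..55, y -34..34 mm, its axes along the logger's, its origin 0 to 2 mm from the logger's axis, its top flush with the case.
- catch (a joint): Spring catch (m) at the far end of the bay: black ridged slide with a steel wedge nose, 28 mm wide, reaching into the bay (tip at logger x 49, 5 mm above the ledges). 0 = sprung out; positive = pushed back away from the bay, up to 6 mm. Pressed down at cover_press, the edge cams it back 3 to 4 mm at about 8 to 12 N and it springs out above the edge.
- vial_white: Bystander: small sample vial with white cap, 22 mm across, 50 mm tall, standing; origin at its foot.
- vial_blue: Bystander: small sample vial with blue cap, 22 mm across, 50 mm tall, standing; origin at its foot.
- stopper: Bystander: black rubber stopper, 36 mm across, 30 mm tall; origin at its foot.

How it is judged (in metres and radians):
At the end, for the whole second after the job is handed in: The cover lies level (within 0.02 rad) in the logger's bay, its middle within 3.5 mm of the logger's origin in x and y and 50 to 78 mm above it, and the catch is sprung out again (within 1.5 mm) and clamps it: cover and logger press on each other with over 4 N, far more than the cover's weight (x of cover in the frame of logger between -0.0035 and 0.0035 m and y of cover in the frame of logger between -0.0035 and 0.0035 m and z of cover in the frame of logger between 0.05 and 0.078 m and angle between cover's own z axis and vertical below 0.02 rad and value of joint catch below 0.0015 m and contact force between cover and logger above 4 N); the robot touches nothing.
It fails at once if cover and logger pressed together with more than 45 N (contact force between cover and logger above 45 N).
It fails at once if a bystander is pushed (distance of any of vial_white, vial_blue, stopper from where it was at the start of the episode above 0.02 m).
It also fails if it takes over 46 s, if anything falls off the work surface, if the arm or the gripper's body presses on something with over 40 N, if the wrist force passes 120 N, or if a joint passes its speed limit or range.

## Working session

There is one attempt and no reset: what is moved stays moved. The work goes in short steps, Python scripts to look and compute and a tool call to move; the robot and the scene stay as the last step left them, time stands still between calls to the robot, and variables do not carry over. Pictures are saved under pics/ and viewed, at most 10 in all, crops included, and the job is handed in when it is done.

Besides the shell and the picture viewer there is one more tool, called after "Call:" by a JSON object that holds its "fn" and its "kwargs", one argument or row to a line. drive_tool: Moves the arm, as the interface text tells. Its arguments: {"type":"object","properties":{"rows":{"type":"array"}},"required":["rows"]}

```bash
mkdir -p pics; ls; cat > h.py <<'E'
import numpy as np, cv2
from station import sense, capture, finish_job, search_frame, masks_of
def world(c,u,v,z=None,s=None):
    z=c["z_map"][v,u] if z is None else z
    u=np.asarray(u,float);v=np.asarray(v,float)
    P=np.stack([(u-c["cx"])/c["fx"]*z,(v-c["cy"])/c["fy"]*z,z],-1)
    if "R" in c: return (P-c["t"])@np.array(c["R"])
    T=np.array(c["T_tool_cam"]);P=P@T[:3,:3].T+T[:3,3]
    return P@np.array(s["ee_rot"]).T+np.array(s["tcp_pos"])
def cloud(c,reg,s=None):
    v,u=np.nonzero(reg&(c["z_map"]>0)); return world(c,u,v,None,s),u,v
E
python3 - <<'E'
from h import *
s=sense();print(s["time_s"],s["tcp_pos"],s["wrist_force"],s["gripper_width"])
ims=[]
for n in("top","scene"):
    c=capture(n);ims.append(c["frame"][:,:,::-1])
    for l in("logger","cover","vial_white","vial_blue","stopper","catch","cover_grip"):
        m=masks_of(l,c)
        for q in m[:2]:
            P,u,v=cloud(c,q["region"]); print(n,l,round(q["p"],2),q["xy"],len(P),np.round(np.median(P,0),3) if len(P) else'',np.round(np.percentile(P,[2,98],axis=0),3).tolist() if len(P) else '')
    cv2.imwrite(f"pics/{n}.png",c["frame"][:,:,::-1])
print(sense()["time_s"])
E
```

```text
pics
0.0 [0.24132172 0.57590943 0.24044648] [ 0.77483279 -0.34417167  0.71369298] 0.9991918690320493
top logger 0.9 [399.7, 229.2] 7284 [ 0.552 -0.138  0.065] [[0.472, -0.197, 0.025], [0.633, -0.078, 0.071]]
top logger 0.72 [392.0, 194.9] 314 [ 0.605 -0.123  0.07 ] [[0.592, -0.137, 0.064], [0.62, -0.11, 0.074]]
top cover 0.96 [202.2, 236.8] 2529 [0.542 0.186 0.008] [[0.491, 0.148, 0.001], [0.596, 0.225, 0.024]]
top vial_white 0.45 [296.2, 212.2] 157 [0.58  0.02  0.048] [[0.572, 0.011, 0.014], [0.59, 0.03, 0.052]]
top vial_blue 0.44 [330.5, 192.2] 136 [ 0.611 -0.029  0.048] [[0.606, -0.038, 0.014], [0.621, -0.021, 0.053]]
top stopper 0.74 [305.0, 291.1] 325 [0.457 0.009 0.029] [[0.442, -0.005, 0.01], [0.473, 0.024, 0.032]]
top catch 0.81 [391.5, 196.8] 311 [ 0.605 -0.123  0.07 ] [[0.592, -0.137, 0.065], [0.617, -0.108, 0.074]]
top cover_grip 0.84 [199.2, 235.9] 2534 [0.544 0.186 0.008] [[0.493, 0.148, 0.0], [0.596, 0.225, 0.024]]
scene logger 0.62 [380.7, 278.5] 9062 [ 0.538 -0.158  0.058] [[0.464, -0.206, 0.006], [0.635, -0.089, 0.071]]
scene cover 0.59 [286.4, 196.4] 1167 [0.539 0.18  0.008] [[0.492, 0.144, 0.002], [0.594, 0.224, 0.024]]
scene vial_white 0.87 [345.6, 223.3] 386 [0.578 0.015 0.028] [[0.571, 0.01, 0.002], [0.59, 0.026, 0.051]]
scene vial_blue 0.7 [380.2, 226.7] 156 [ 0.612 -0.031  0.046] [[0.605, -0.038, 0.0], [0.663, 0.048, 0.052]]
scene vial_blue 0.25 [407.8, 249.9] 307 [ 0.602 -0.127  0.07 ] [[0.59, -0.14, 0.065], [0.617, -0.109, 0.074]]
scene stopper 0.65 [275.9, 253.5] 525 [0.452 0.001 0.021] [[0.439, -0.006, 0.001], [0.469, 0.022, 0.032]]
scene stopper 0.65 [290.7, 194.3] 1198 [0.539 0.18  0.008] [[0.491, 0.144, 0.002], [0.596, 0.225, 0.024]]
scene catch 0.76 [407.8, 250.4] 291 [ 0.602 -0.126  0.07 ] [[0.59, -0.139, 0.066], [0.618, -0.111, 0.074]]
scene cover_grip 0.66 [288.2, 195.1] 1147 [0.54  0.181 0.009] [[0.492, 0.145, 0.002], [0.595, 0.226, 0.025]]
0.8
```

```bash
python3 - <<'E'
from h import *
c=capture("top")
cv2.imwrite("pics/t2.png",cv2.resize(c["frame"][140:340,120:480,::-1],None,fx=2.2,fy=2.2,interpolation=cv2.INTER_CUBIC))
def rect(P): 
    r=cv2.minAreaRect((P[:,:2]*1000).astype(np.float32));return np.round(r[0],1),np.round(r[1],1),round(r[2],1)
P,_,_=cloud(c,masks_of("logger",c)[0]["region"])
h=np.histogram(P[:,2],bins=np.arange(0,.1,.002));print([(round(b,3),n) for n,b in zip(*h) if n>50])
zt=np.percentile(P[:,2],90);T=P[P[:,2]>zt-.006];print("logger top",zt,rect(T))
P,_,_=cloud(c,masks_of("cover",c)[0]["region"])
print("cover",rect(P[(P[:,2]>.005)&(P[:,2]<.012)]));F=P[P[:,2]>.019];print("fin",rect(F),len(F),np.median(F,0),"fin z")
P,_,_=cloud(c,masks_of("catch",c)[0]["region"]);print("catch",rect(P),P.mean(0))
E
```

```text
[(np.float64(0.024), np.int64(123)), (np.float64(0.026), np.int64(185)), (np.float64(0.028), np.int64(72)), (np.float64(0.044), np.int64(59)), (np.float64(0.046), np.int64(104)), (np.float64(0.048), np.int64(136)), (np.float64(0.05), np.int64(176)), (np.float64(0.052), np.int64(338)), (np.float64(0.054), np.int64(546)), (np.float64(0.056), np.int64(537)), (np.float64(0.058), np.int64(376)), (np.float64(0.06), np.int64(334)), (np.float64(0.062), np.int64(184)), (np.float64(0.064), np.int64(282)), (np.float64(0.066), np.int64(1348)), (np.float64(0.068), np.int64(1584)), (np.float64(0.07), np.int64(473)), (np.float64(0.072), np.int64(61))]
logger top 0.06967758553749819 (array([ 554.2, -138.4]), array([164.8, 100.2]), 16.4)
cover (array([544.1, 187.8]), array([ 64.5, 108. ]), 70.3)
fin (array([541.7, 188.4]), array([12.6, 35.5]), 73.1) 163 [0.54107273 0.18817812 0.02321986] fin z
catch (array([ 604.7, -123.3]), array([26.6, 29.2]), 19.8) [ 0.60437969 -0.12306385  0.07010348]
```

View pics/t2.png

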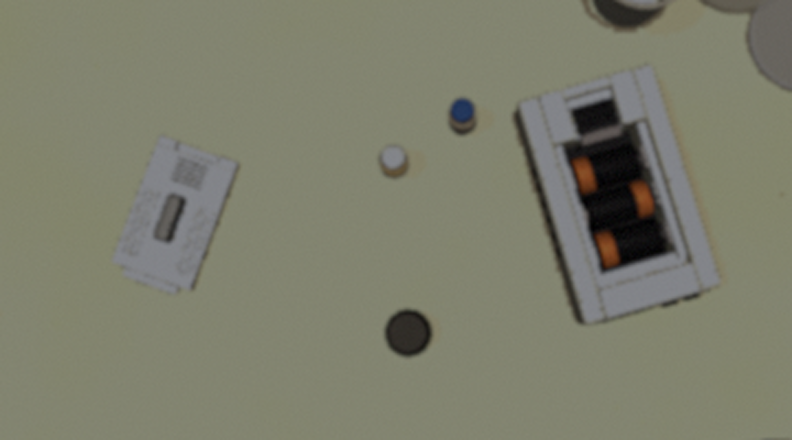

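```bash
python3 - <<'E'
from h import *
s=sense();print(np.round(s["ee_rot"],3).tolist())
c=capture("wrist");print(np.round(c["T_tool_cam"],3).tolist(),c["fx"])
c=capture("top");P,_,_=cloud(c,masks_of("logger",c)[0]["region"])
a=np.radians(16.4);R=np.array([[np.cos(a),np.sin(a)],[-np.sin(a),np.cos(a)]])
L=(P[:,:2]-[.5542,-.1384])@R.T*1000
for x in range(-84,84,4):
    k=(abs(L[:,0]-x)<2)&(abs(L[:,1])<12); print(x,k.sum(),np.round(np.median(P[k,2])*1000,1) if k.any() else '',end=' | ')
print()
for y in range(-50,52,2):
    k=(abs(L[:,1]-y)<1)&(abs(L[:,0]+5)<40); print(y,np.round(np.median(P[k,2])*1000,1) if k.any() else '',end=' | ')
E
```

```text
[[0.922, -0.386, 0.0], [-0.386, -0.922, 0.0], [-0.0, -0.0, -1.0]]
[[-0.0, -0.963, -0.27, 0.074], [1.0, 0.0, -0.001, 0.0], [0.001, -0.27, 0.963, -0.142], [0.0, 0.0, 0.0, 1.0]] 367.0962872825949
-84 19 54.6 | -80 40 68.0 | -76 41 68.5 | -72 42 68.1 | -68 42 68.2 | -64 40 68.5 | -60 39 56.1 | -56 39 54.5 | -52 38 55.3 | -48 40 27.8 | -44 38 53.1 | -40 41 56.3 | -36 40 56.4 | -32 39 56.5 | -28 38 54.8 | -24 34 51.0 | -20 43 43.6 | -16 42 53.2 | -12 38 56.2 | -8 40 57.2 | -4 38 56.9 | 0 37 55.2 | 4 31 50.0 | 8 46 42.9 | 12 42 53.7 | 16 41 56.3 | 20 37 57.2 | 24 41 56.3 | 28 35 54.7 | 32 28 50.7 | 36 20 26.1 | 40 62 28.3 | 44 64 66.8 | 48 45 70.1 | 52 39 70.9 | 56 37 71.6 | 60 40 71.4 | 64 40 70.6 | 68 26 62.0 | 72 41 61.2 | 76 50 67.6 | 80 37 68.4 | 
-50 65.8 | -48 68.4 | -46 68.1 | -44 68.3 | -42 68.1 | -40 68.0 | -38 68.3 | -36 68.3 | -34 62.9 | -32 60.7 | -30 60.4 | -28 54.9 | -26 48.6 | -24 40.5 | -22 54.9 | -20 55.3 | -18 55.2 | -16 54.9 | -14 54.9 | -12 55.0 | -10 54.9 | -8 55.6 | -6 54.4 | -4 54.8 | -2 55.1 | 0 54.7 | 2 55.2 | 4 55.2 | 6 54.7 | 8 55.7 | 10 54.7 | 12 54.5 | 14 54.8 | 16 55.2 | 18 55.0 | 20 54.9 | 22 50.1 | 24 46.3 | 26 55.7 | 28 60.0 | 30 60.2 | 32 60.5 | 34 66.7 | 36 68.3 | 38 68.3 | 40 68.5 | 42 68.5 | 44 68.6 | 46 68.2 | 48 68.1 | 50 49.6 |
```

Call:
{"fn": "drive_tool", "kwargs": {
  "rows": [
    [50,23,-30,-8,0,0,0.02],
    [50,23,-30,-8,0,0,0.02],
    [50,23,-30,-8,0,0,0.02],
    [50,23,-30,-8,0,0,0.02],
    [50,23,-30,-8,0,0,0]
  ]
}}

```text
time_s: 1.57
tcp_pos: [0.3572, 0.425, 0.2014]
ee_rot: [[0.951, -0.31, 0.0], [-0.31, -0.951, 0.0], [0.0, -0.0, -1.0]]
wrist_force: [0.7, 1.0, -0.4]
gripper_width: 0.704
gripper_force: 0.0
```

Call:
{"fn": "drive_tool", "kwargs": {
  "rows": [
    [50,23,-30,-8,0,0,0],
    [50,23,-30,-8,0,0,0],
    [50,23,-30,-8,0,0,0],
    [50,23,-30,-8,0,0,0],
    [50,23,-30,-8,0,0,0]
  ]
}}

```text
time_s: 1.98
tcp_pos: [0.4724, 0.275, 0.1616]
ee_rot: [[0.95, -0.311, 0.001], [-0.311, -0.95, 0.001], [0.0, -0.001, -1.0]]
wrist_force: [0.1, 0.9, -0.5]
gripper_width: 0.507
gripper_force: 0.0
```

Call:
{"fn": "drive_tool", "kwargs": {
  "rows": [
    [50,23,-30,-8,0,0,0],
    [50,23,-30,-8,0,0,0],
    [50,24,-28,-6,0,0,0],
    [50,0,0,0,0,0,0],
    [50,0,0,0,0,0,0]
  ]
}}

```text
time_s: 2.4
tcp_pos: [0.5423, 0.1865, 0.1389]
ee_rot: [[0.949, -0.315, -0.001], [-0.315, -0.949, -0.001], [-0.001, 0.001, -1.0]]
wrist_force: [0.1, 0.8, 0.3]
gripper_width: 0.505
gripper_force: 0.0
```

```bash
cat > fin.py <<'E'
from h import *
s=sense();c=capture("wrist");print(np.round(s["tcp_pos"],4),np.round(s["ee_rot"],3).tolist(),s["wrist_force"],s["time_s"])
cv2.imwrite("pics/w1.png",c["frame"][:,:,::-1])
q=masks_of("cover",c)[0];P,_,_=cloud(c,q["region"],s)
P*=1000
h=np.histogram(P[:,2],bins=np.arange(-4,34,2));print(h[0])
for lo,hi in((5,12),(20,30)):
    F=P[(P[:,2]>lo)&(P[:,2]<hi)];r=cv2.minAreaRect(F[:,:2].astype(np.float32));print(len(F),np.round(np.median(F,0),1),r)
E
python3 fin.py
```

```text
[0.5423 0.1865 0.1389] [[0.949, -0.315, -0.001], [-0.315, -0.949, -0.001], [-0.001, 0.001, -1.0]] [0.14140984 0.80909002 0.29549657] 2.4
[   0   19  265  478  549 7795 1104    5   14   13   12   29  173  519
   37    0    0    0]
9414 [551.3 187.    7.1] ((547.13720703125, 187.86654663085938), (64.16116333007812, 103.29900360107422), 70.09663391113281)
729 [543.2 189.2  22.7] ((542.49658203125, 189.47508239746094), (12.489828109741211, 35.177181243896484), 71.11102294921875)
```

View pics/w1.png

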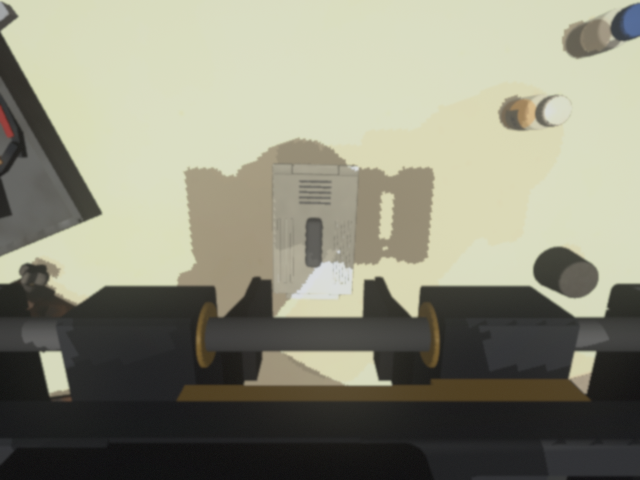

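The wrist view shows the cover's fin (314,242) between the open fingers, the ridges (315,192) at the far end, and the vials and stopper clear to the right.

Call:
{"fn": "drive_tool", "kwargs": {
  "rows": [
    [50,0,2.5,-30,0,0,-0.018],
    [50,0,0,-30,0,0,0],
    [50,0,0,-30,0,0,0],
    [50,0,0,-12,0,0,0],
    [50,0,0,-5,0,0,0]
  ]
}}

```text
time_s: 2.92
tcp_pos: [0.5395, 0.1916, 0.0304]
ee_rot: [[0.945, -0.326, -0.004], [-0.326, -0.945, -0.002], [-0.003, 0.003, -1.0]]
wrist_force: [0.1, -0.2, 0.1]
gripper_width: 0.497
gripper_force: 0.0
```

Call:
{"fn": "drive_tool", "kwargs": {
  "rows": [
    [50,0,0,-1.5,0,0,0],
    [0,0,0,0,0,0,0],
    [0,0,0,0,0,0,0],
    [0,0,0,0,0,0,0],
    [0,0,0,0,0,0,0]
  ]
}}

```text
time_s: 3.33
tcp_pos: [0.5421, 0.1915, 0.0323]
ee_rot: [[0.945, -0.328, 0.002], [-0.328, -0.945, 0.001], [0.001, -0.002, -1.0]]
wrist_force: [0.5, -1.2, -0.1]
gripper_width: 0.28
gripper_force: 0.0
```

Call:
{"fn": "drive_tool", "kwargs": {
  "rows": [
    [0,0,0,0,0,0,0],
    [0,0,0,0,0,0,0],
    [0,0,0,0,0,0,0],
    [0,0,0,0,0,0,0]
  ]
}}

```text
time_s: 3.67
tcp_pos: [0.5417, 0.191, 0.0316]
ee_rot: [[0.944, -0.329, 0.001], [-0.329, -0.944, 0.0], [0.0, -0.0, -1.0]]
wrist_force: [-1.6, 0.4, 3.7]
gripper_width: 0.134
gripper_force: 30.0
```

Call:
{"fn": "drive_tool", "kwargs": {
  "rows": [
    [0,0,0,10,0,0,0],
    [0,0,0,35,0,0,0],
    [0,0,0,40,0,0,0],
    [0,0,0,40,0,0,0],
    [0,0,-15,20,0,0,0.04]
  ]
}}

```text
time_s: 4.08
tcp_pos: [0.544, 0.1782, 0.1819]
ee_rot: [[0.958, -0.287, 0.009], [-0.287, -0.958, 0.004], [0.007, -0.006, -1.0]]
wrist_force: [3.0, 0.1, 0.4]
gripper_width: 0.132
gripper_force: 30.0
```

Call:
{"fn": "drive_tool", "kwargs": {
  "rows": [
    [0,-5,-36,0,0,0,0.07],
    [0,-5,-36,0,0,0,0.07],
    [0,-5,-36,0,0,0,0.07],
    [0,-5,-36,0,0,0,0.07],
    [0,-5,-36,0,0,0,0.07]
  ]
}}

```text
time_s: 4.5
tcp_pos: [0.5157, -0.0056, 0.1766]
ee_rot: [[0.998, 0.059, 0.001], [0.059, -0.998, 0.0], [0.001, -0.0, -1.0]]
wrist_force: [1.4, -0.5, -1.2]
gripper_width: 0.131
gripper_force: 30.0
```

Call:
{"fn": "drive_tool", "kwargs": {
  "rows": [
    [0,-5,-36,0,0,0,0.07],
    [0,-5,-36,0,0,0,0.07],
    [0,-2,-36,0,0,0,0.07],
    [0,0,-41,0,0,0,0.02],
    [0,0,0,0,0,0,0]
  ]
}}

```text
time_s: 4.92
tcp_pos: [0.5037, -0.1584, 0.1764]
ee_rot: [[0.961, 0.276, -0.0], [0.276, -0.961, -0.001], [-0.0, 0.001, -1.0]]
wrist_force: [1.1, -0.2, -0.6]
gripper_width: 0.135
gripper_force: 30.0
```

```bash
cat > look.py <<'E'
from h import *
import sys
s=sense();c=capture("wrist");print(np.round(s["tcp_pos"],4),np.round(s["ee_rot"],3).tolist(),np.round(s["wrist_force"],1),s["time_s"])
cv2.imwrite(f"pics/{sys.argv[1]}.png",c["frame"][:,:,::-1])
a=np.radians(16.4);R=np.array([[np.cos(a),np.sin(a)],[-np.sin(a),np.cos(a)]])
def rep(n,P):
    print(n,len(P),np.round(np.median(P,0),1),cv2.minAreaRect(P[:,:2].astype(np.float32)))
for l in("logger","cover","catch"):
    m=masks_of(l,c)
    if not m: print(l,"none");continue
    P,_,_=cloud(c,m[0]["region"],s);P*=1000
    print(l,m[0]["p"],np.histogram(P[:,2],bins=np.arange(20,200,4))[0].tolist())
    if l=="logger":
        T=P[(P[:,2]>64)&(P[:,2]<72)];rep(l,T)
        L=(P[:,:2]-[544.1,-141.4])@R.T
        for x0 in(-30,0,30): 
          print(x0,[(y,int(np.round(np.median(P[k,2])))) for y in range(-54,55,2) for k in [(abs(L[:,1]-y)<1)&(abs(L[:,0]-x0)<12)] if k.sum()>3])
        print([(x,round(float(np.median(P[k,2])))) for x in range(-70,96,2) for k in [(abs(L[:,1])<10)&(abs(L[:,0]-x)<1)] if k.sum()>3])
        print("side ledge/top z",np.median(P[(abs(abs(L[:,1])-42)<5),2]))
    else: rep(l,P)
    if l=="cover":
        t=(P/1000-np.array(s["tcp_pos"]))@np.array(s["ee_rot"])*1000; t=t[np.abs(t[:,2]-np.median(t[:,2]))<4]
        print("cover in tool",np.percentile(t,[1,50,99],axis=0).round(1).tolist())
E
python3 look.py w2
```

```text
[ 0.5037 -0.1584  0.1764] [[0.961, 0.276, -0.0], [0.276, -0.961, -0.001], [-0.0, 0.001, -1.0]] [ 1.1 -0.2 -0.6] 4.9167
logger 0.7 [19, 1411, 82, 70, 117, 82, 407, 777, 2237, 1996, 1280, 9913, 4320, 137, 0, 0, 0, 0, 0, 0, 0, 0, 0, 0, 0, 0, 0, 0, 0, 0, 0, 24, 39, 1, 0, 0, 0, 0, 0, 0, 0, 0, 0, 0]
logger 14233 [ 604.5 -115.8   67.5] ((555.06005859375, -137.45639038085938), (163.2667694091797, 100.095703125), 16.3393611907959)
-30 [(42, 67), (44, 68), (46, 68), (48, 67), (50, 66)]
0 [(-48, 67), (-46, 68), (-44, 67), (-42, 68), (-40, 68), (-38, 68), (-36, 68), (-34, 66), (-32, 59), (-30, 59), (-28, 59), (-26, 48), (-24, 26), (-22, 54), (-20, 55), (-18, 55), (-16, 55), (-14, 55), (-12, 55), (-10, 55), (-8, 55), (-6, 55), (-4, 55), (-2, 55), (0, 55), (2, 55), (4, 55), (6, 55), (8, 55), (10, 55), (12, 55), (14, 55), (16, 55), (18, 55), (20, 55), (22, 55), (24, 54), (26, 47), (28, 55), (30, 60), (32, 60), (34, 60), (36, 66), (38, 67), (40, 68), (42, 67), (44, 68), (46, 68), (48, 67), (50, 66)]
30 [(-50, 65), (-48, 67), (-46, 68), (-44, 68), (-42, 67), (-40, 68), (-38, 68), (-36, 67), (-34, 66)
[... 878 characters left out ...]
side ledge/top z 67.53784634635164
cover 0.62 [0, 0, 0, 0, 0, 0, 0, 0, 14, 24, 0, 3, 1, 0, 0, 0, 0, 0, 0, 0, 0, 0, 0, 0, 0, 0, 0, 0, 0, 0, 0, 1192, 7606, 6125, 84, 80, 958, 305, 8, 3, 0, 0, 0, 0]
cover 16422 [ 533.  -152.7  151.9] ((459.481689453125, -189.10523986816406), (221.69361877441406, 92.23543548583984), 18.971025466918945)
cover in tool [[-42.4, -30.9, 22.9], [31.5, 0.1, 24.5], [56.9, 31.5, 28.1]]
catch 0.87 [0, 0, 1, 0, 1, 0, 0, 0, 0, 1, 11, 374, 1605, 137, 0, 0, 0, 0, 0, 0, 0, 0, 0, 0, 0, 0, 0, 0, 0, 0, 0, 0, 0, 0, 0, 0, 0, 0, 0, 0, 0, 0, 0, 0]
catch 2130 [ 605.2 -122.8   69.6] ((605.1080322265625, -122.87814331054688), (26.263309478759766, 30.294649124145508), 16.041091918945312)
```

View pics/w2.png

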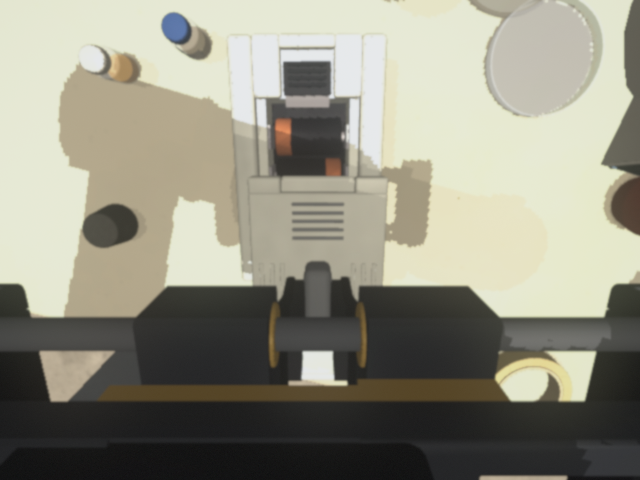

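Call:
{"fn": "drive_tool", "kwargs": {
  "rows": [
    [0,0,0,0,0.033,-0.1117,0.005],
    [0,0,0,0,0.033,-0.1117,0],
    [0,0,0,0,0.032,-0.1117,0],
    [0,0,0,0,0,0,0],
    [0,0,0,0,0,0,0]
  ]
}}

```text
time_s: 5.53
tcp_pos: [0.5039, -0.1522, 0.1766]
ee_rot: [[0.9, 0.287, 0.328], [0.271, -0.958, 0.097], [0.342, 0.002, -0.94]]
wrist_force: [0.2, -0.9, -0.4]
gripper_width: 0.135
gripper_force: 30.0
```

Call:
{"fn": "drive_tool", "kwargs": {
  "rows": [
    [0,17,5,-22,0,0,0],
    [0,17,4.6,-20,0,0,0],
    [0,0,0,-15,0,0,0],
    [0,0,0,-5.5,0,0,0],
    [0,0,0,0,0,0,0]
  ]
}}

```text
time_s: 5.95
tcp_pos: [0.5383, -0.1424, 0.1117]
ee_rot: [[0.901, 0.288, 0.324], [0.271, -0.958, 0.097], [0.338, 0.0, -0.941]]
wrist_force: [-0.8, -0.1, -0.2]
gripper_width: 0.134
gripper_force: 30.0
```

```bash
python3 - <<'E'
from h import *
s=sense();print(np.round(s["tcp_pos"],4),np.round(s["wrist_force"],1))
c=capture("scene");f=c["frame"][180:360,290:490,::-1]
cv2.imwrite("pics/s1.png",cv2.resize(f,None,fx=3.2,fy=3.2,interpolation=cv2.INTER_CUBIC))
s=sense();print(np.round(s["tcp_pos"],4),np.round(s["wrist_force"],1))
E
```

```text
[ 0.5383 -0.1424  0.1117] [-0.8 -0.1 -0.2]
[ 0.5388 -0.1427  0.1131] [ 0.5 -0.7  0.1]
```

View pics/s1.png

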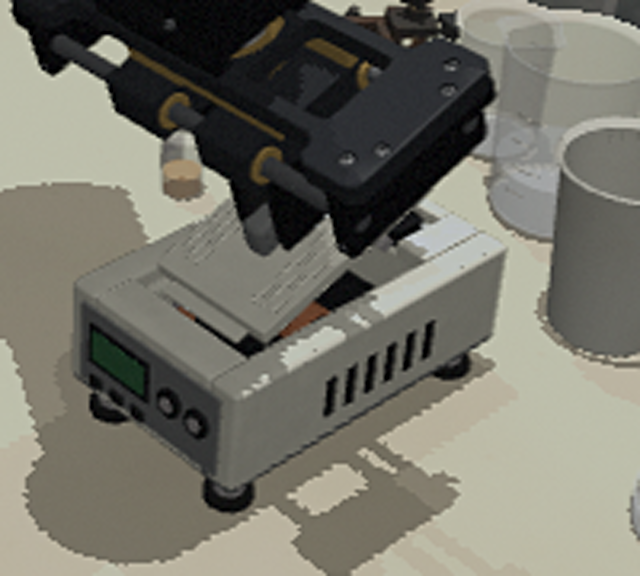

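The tilted cover's lip hangs just in front of the bezel (lip near (240,320) in the crop), laterally centred, nothing touching. I'll lower it now.

Call:
{"fn": "drive_tool", "kwargs": {
  "rows": [
    [0,0,0,-2,0,0,0],
    [0,0,0,-2,0,0,0],
    [0,0,0,-2,0,0,0],
    [0,0,0,-1,0,0,0],
    [0,0,0,0,0,0,0]
  ]
}}

```text
time_s: 6.42
tcp_pos: [0.5384, -0.1436, 0.1068]
ee_rot: [[0.9, 0.286, 0.329], [0.269, -0.958, 0.096], [0.342, 0.002, -0.94]]
wrist_force: [-0.2, 0.6, -0.3]
gripper_width: 0.134
gripper_force: 30.0
```

Call:
{"fn": "drive_tool", "kwargs": {
  "rows": [
    [0,0,0,-1,0,0,0],
    [0,0,0,0,0,0,0]
  ]
}}

```text
time_s: 6.58
tcp_pos: [0.5386, -0.1436, 0.1057]
ee_rot: [[0.9, 0.286, 0.329], [0.269, -0.958, 0.096], [0.342, 0.002, -0.94]]
wrist_force: [-0.9, -0.5, 0.5]
gripper_width: 0.132
gripper_force: 30.0
```

Call:
{"fn": "drive_tool", "kwargs": {
  "rows": [
    [0,0,0,-1,0,0,0],
    [0,0,0,0,0,0,0]
  ]
}}

```text
time_s: 6.75
tcp_pos: [0.5389, -0.1436, 0.105]
ee_rot: [[0.9, 0.286, 0.329], [0.27, -0.958, 0.096], [0.343, 0.002, -0.939]]
wrist_force: [-0.3, -0.5, 3.1]
gripper_width: 0.134
gripper_force: 30.0
```

Call:
{"fn": "drive_tool", "kwargs": {
  "rows": [
    [0,-0.2,0.8,1,0,0,0],
    [0,-1.9,-0.6,0,0,0,0],
    [0,-1.9,-0.6,0,0,0,0],
    [0,-1.9,-0.6,0,0,0,0],
    [0,0,0,0,0,0,0]
  ]
}}

```text
time_s: 7.17
tcp_pos: [0.5322, -0.1446, 0.1055]
ee_rot: [[0.9, 0.286, 0.328], [0.269, -0.958, 0.096], [0.342, 0.002, -0.94]]
wrist_force: [0.8, -0.5, 0.8]
gripper_width: 0.135
gripper_force: 30.0
```

Call:
{"fn": "drive_tool", "kwargs": {
  "rows": [
    [0,-1.4,-0.4,0,0,0,0],
    [0,0,0,0,0,0,0]
  ]
}}

```text
time_s: 7.33
tcp_pos: [0.5307, -0.1449, 0.1053]
ee_rot: [[0.901, 0.286, 0.327], [0.269, -0.958, 0.096], [0.341, 0.001, -0.94]]
wrist_force: [-0.8, -0.1, 0.0]
gripper_width: 0.134
gripper_force: 30.0
```

Call:
{"fn": "drive_tool", "kwargs": {
  "rows": [
    [0,-0.95,-0.3,0,0,0,0],
    [0,0,0,0,0,0,0]
  ]
}}

```text
time_s: 7.5
tcp_pos: [0.5299, -0.1452, 0.1053]
ee_rot: [[0.901, 0.286, 0.328], [0.269, -0.958, 0.096], [0.341, 0.001, -0.94]]
wrist_force: [0.1, -0.1, -0.5]
gripper_width: 0.134
gripper_force: 30.0
```

Call:
{"fn": "drive_tool", "kwargs": {
  "rows": [
    [0,-0.95,-0.3,0,0,0,0],
    [0,0,0,0,0,0,0]
  ]
}}

```text
time_s: 7.67
tcp_pos: [0.5293, -0.1455, 0.1055]
ee_rot: [[0.9, 0.286, 0.328], [0.269, -0.958, 0.096], [0.342, 0.002, -0.94]]
wrist_force: [0.1, -0.1, -0.6]
gripper_width: 0.135
gripper_force: 30.0
```

Call:
{"fn": "drive_tool", "kwargs": {
  "rows": [
    [0,-0.95,-0.3,0,0,0,0],
    [0,0,0,0,0,0,0]
  ]
}}

```text
time_s: 7.83
tcp_pos: [0.5291, -0.1457, 0.1059]
ee_rot: [[0.9, 0.286, 0.33], [0.269, -0.958, 0.096], [0.344, 0.002, -0.939]]
wrist_force: [1.9, 1.6, -0.7]
gripper_width: 0.132
gripper_force: 30.0
```

Call:
{"fn": "drive_tool", "kwargs": {
  "rows": [
    [0,0.5,0.15,0,0,0,0],
    [0,2.4,0.7,-2.6,-0.0172,0.0586,0],
    [0,2.4,0.7,-2.6,-0.0172,0.0586,0],
    [0,0,0,0,0,0,0]
  ]
}}

```text
time_s: 8.17
tcp_pos: [0.5353, -0.1441, 0.1005]
ee_rot: [[0.933, 0.289, 0.215], [0.282, -0.957, 0.062], [0.224, 0.003, -0.975]]
wrist_force: [1.6, -1.5, 2.4]
gripper_width: 0.133
gripper_force: 30.0
```

Call:
{"fn": "drive_tool", "kwargs": {
  "rows": [
    [0,1.2,0.4,-1.9,-0.0172,0.0586,0],
    [0,1.2,0.4,-1.9,-0.0172,0.0586,0],
    [0,0,0,0,0,0,0]
  ]
}}

```text
time_s: 8.42
tcp_pos: [0.5376, -0.1431, 0.0964]
ee_rot: [[0.952, 0.288, 0.1], [0.287, -0.958, 0.029], [0.105, 0.001, -0.995]]
wrist_force: [0.5, -0.5, -0.6]
gripper_width: 0.133
gripper_force: 30.0
```

Call:
{"fn": "drive_tool", "kwargs": {
  "rows": [
    [0,0.9,0.25,-1.0,-0.007,0.024,0],
    [0,0,0,0,0,0,0]
  ]
}}

```text
time_s: 8.58
tcp_pos: [0.5377, -0.143, 0.0955]
ee_rot: [[0.955, 0.287, 0.078], [0.286, -0.958, 0.023], [0.082, 0.0, -0.997]]
wrist_force: [2.1, 0.5, -0.5]
gripper_width: 0.136
gripper_force: 30.0
```

Call:
{"fn": "drive_tool", "kwargs": {
  "rows": [
    [0,0.8,0.2,-1.0,-0.006,0.02,0],
    [0,0,0,0,0,0,0]
  ]
}}

```text
time_s: 8.75
tcp_pos: [0.5381, -0.143, 0.0948]
ee_rot: [[0.956, 0.286, 0.057], [0.286, -0.958, 0.017], [0.06, 0.001, -0.998]]
wrist_force: [1.8, 0.5, 0.5]
gripper_width: 0.132
gripper_force: 30.0
```

Call:
{"fn": "drive_tool", "kwargs": {
  "rows": [
    [0,0.9,0.25,0,0,0,0],
    [0,0,0,-0.5,-0.004,0.014,0],
    [0,0,0,0,0,0,0]
  ]
}}

```text
time_s: 9.0
tcp_pos: [0.5384, -0.143, 0.0947]
ee_rot: [[0.957, 0.286, 0.042], [0.286, -0.958, 0.012], [0.043, 0.0, -0.999]]
wrist_force: [-0.6, -1.2, 4.9]
gripper_width: 0.137
gripper_force: 30.0
```

```bash
python3 - <<'E'
from h import *
s=sense();c=capture("wrist");cv2.imwrite("pics/w3.png",cv2.resize(c["frame"][:400,120:520,::-1],(600,600)))
c2=capture("scene");cv2.imwrite("pics/s2.png",cv2.resize(c2["frame"][180:360,290:490,::-1],None,fx=3.2,fy=3.2,interpolation=cv2.INTER_CUBIC))
s=sense();print(np.round(s["tcp_pos"],4),np.round(s["wrist_force"],1),np.round(s["moment"],2))
E
```

```text
[ 0.5384 -0.143   0.0947] [-0.1 -0.5  4.7] [-0.18 -0.03 -0.05]
```

View pics/w3.png

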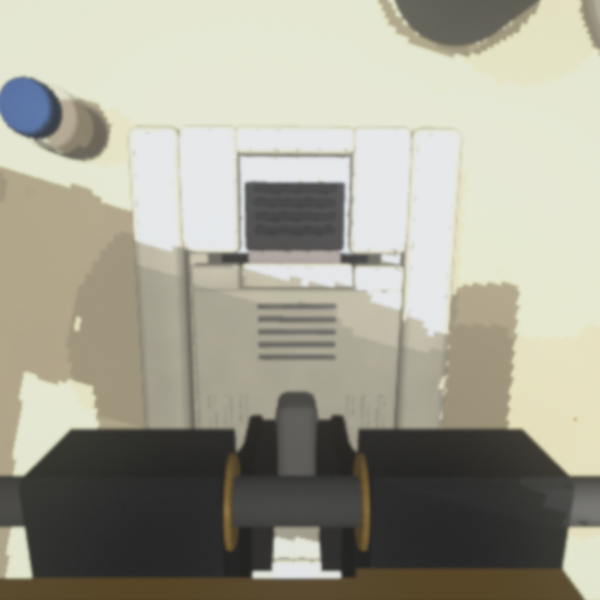

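View pics/s2.png

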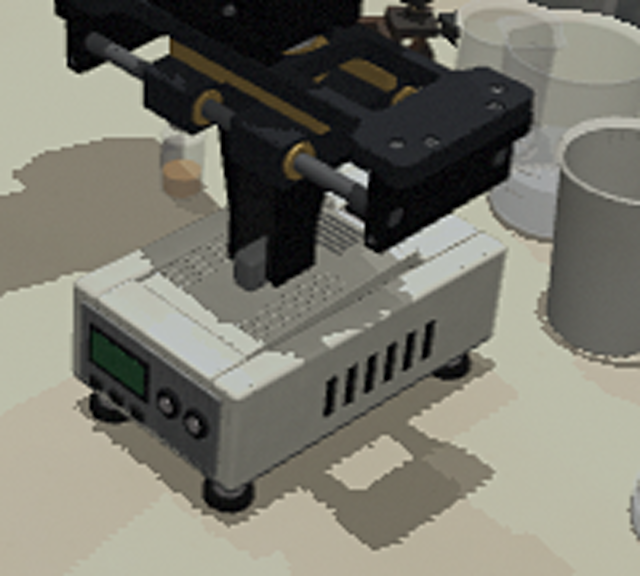

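The cover sits in the pocket, lip under the bezel, with its far edge resting on the catch nose (295,257 in the wrist crop). Next I release it and re-place the shut fingers over the thumb ridges.

Call:
{"fn": "drive_tool", "kwargs": {
  "rows": [
    [35,0,0,0,0,0,0],
    [35,0,0,0,0,0,0],
    [35,0,0,0,0,0,0],
    [35,0,0,10,0,0,0],
    [35,0,0,20,0,0,0]
  ]
}}

```text
time_s: 9.52
tcp_pos: [0.5364, -0.1426, 0.122]
ee_rot: [[0.958, 0.286, 0.035], [0.286, -0.958, 0.013], [0.038, -0.002, -0.999]]
wrist_force: [0.7, 0.2, -0.1]
gripper_width: 0.338
gripper_force: 0.0
```

Call:
{"fn": "drive_tool", "kwargs": {
  "rows": [
    [0,18,5,0,-0.006,0.02,0],
    [0,18.8,5.8,0,-0.006,0.02,0],
    [0,0,0,0,0,0,0],
    [0,0,0,0,0,0,0],
    [0,0,0,0,0,0,0]
  ]
}}

```text
time_s: 9.93
tcp_pos: [0.5747, -0.1318, 0.1238]
ee_rot: [[0.958, 0.286, 0.001], [0.286, -0.958, 0.001], [0.001, -0.0, -1.0]]
wrist_force: [0.1, -0.8, 0.5]
gripper_width: 0.062
gripper_force: 0.0
```

Call:
{"fn": "drive_tool", "kwargs": {
  "rows": [
    [0,0,0,-10,0,0,0],
    [0,0,0,-10,0,0,0],
    [0,0,0,0,0,0,0],
    [0,0,0,0,0,0,0]
  ]
}}

```text
time_s: 10.27
tcp_pos: [0.5742, -0.1321, 0.1027]
ee_rot: [[0.958, 0.286, -0.0], [0.286, -0.958, 0.0], [-0.0, -0.001, -1.0]]
wrist_force: [0.2, -0.5, -0.2]
gripper_width: 0.007
gripper_force: 0.0
```

```bash
python3 - <<'E'
from h import *
s=sense();print(np.round(s["tcp_pos"],4),np.round(s["wrist_force"],1))
c=capture("scene");cv2.imwrite("pics/s3.png",cv2.resize(c["frame"][180:360,290:490,::-1],None,fx=3.2,fy=3.2,interpolation=cv2.INTER_CUBIC))
E
```

```text
[ 0.5742 -0.1321  0.1027] [ 0.2 -0.5 -0.2]
```

View pics/s3.png

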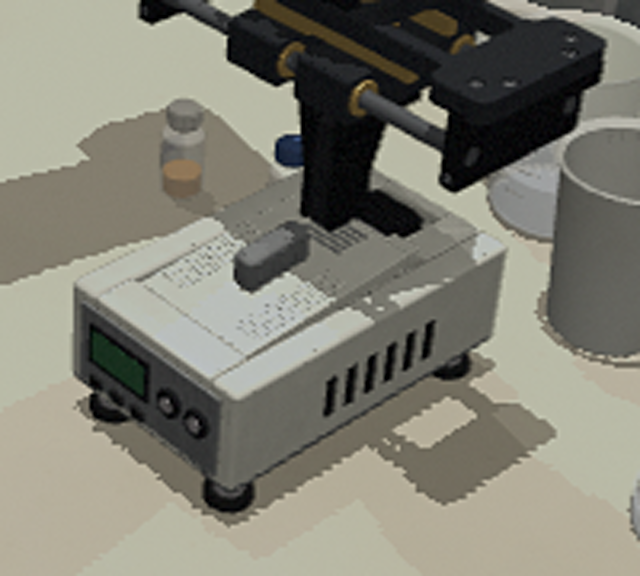

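Call:
{"fn": "drive_tool", "kwargs": {
  "rows": [
    [0,2.9,0.8,-4,0,0,0],
    [0,0,0,-3,0,0,0],
    [0,0,0,-2,0,0,0],
    [0,0,0,-1,0,0,0],
    [0,0,0,0,0,0,0]
  ]
}}

```text
time_s: 10.73
tcp_pos: [0.5784, -0.1311, 0.0941]
ee_rot: [[0.958, 0.286, 0.002], [0.286, -0.958, 0.0], [0.002, 0.0, -1.0]]
wrist_force: [-0.6, 0.3, 0.7]
gripper_width: 0.004
gripper_force: 0.4
```

Call:
{"fn": "drive_tool", "kwargs": {
  "rows": [
    [0,0,0,-1,0,0,0],
    [0,0,0,-0.5,0,0,0],
    [0,0,0,0,0,0,0]
  ]
}}

```text
time_s: 10.98
tcp_pos: [0.5785, -0.1313, 0.0935]
ee_rot: [[0.958, 0.287, 0.003], [0.287, -0.958, 0.0], [0.003, 0.001, -1.0]]
wrist_force: [-1.6, -0.1, 4.8]
gripper_width: 0.004
gripper_force: 2.4
```

Call:
{"fn": "drive_tool", "kwargs": {
  "rows": [
    [0,0,0,-1,0,0,0],
    [0,0,0,0,0,0,0]
  ]
}}

```text
time_s: 11.15
tcp_pos: [0.5786, -0.1314, 0.0927]
ee_rot: [[0.958, 0.287, 0.003], [0.287, -0.958, -0.0], [0.003, 0.001, -1.0]]
wrist_force: [-1.8, 0.7, 5.1]
gripper_width: 0.004
gripper_force: 2.9
```

Call:
{"fn": "drive_tool", "kwargs": {
  "rows": [
    [0,0,0,-1,0,0,0],
    [0,0,0,0,0,0,0]
  ]
}}

```text
time_s: 11.32
tcp_pos: [0.5786, -0.1314, 0.0919]
ee_rot: [[0.958, 0.287, 0.004], [0.287, -0.958, -0.0], [0.004, 0.001, -1.0]]
wrist_force: [-3.0, -0.9, 5.5]
gripper_width: 0.01
gripper_force: 3.3
```

Call:
{"fn": "drive_tool", "kwargs": {
  "rows": [
    [0,0,0,-1,0,0,0],
    [0,0,0,0,0,0,0]
  ]
}}

```text
time_s: 11.48
tcp_pos: [0.5784, -0.1311, 0.0898]
ee_rot: [[0.958, 0.286, 0.003], [0.286, -0.958, 0.001], [0.003, 0.0, -1.0]]
wrist_force: [0.3, -0.6, -0.3]
gripper_width: 0.005
gripper_force: 0.0
```

Call:
{"fn": "drive_tool", "kwargs": {
  "rows": [
    [0,0,0,-1,0,0,0],
    [0,0,0,0,0,0,0]
  ]
}}

```text
time_s: 11.65
tcp_pos: [0.5781, -0.1311, 0.088]
ee_rot: [[0.958, 0.286, 0.002], [0.286, -0.958, 0.001], [0.002, -0.0, -1.0]]
wrist_force: [0.1, -0.1, -0.9]
gripper_width: 0.004
gripper_force: 0.0
```

Call:
{"fn": "drive_tool", "kwargs": {
  "rows": [
    [0,0,0,-1,0,0,0],
    [0,0,0,0,0,0,0]
  ]
}}

```text
time_s: 11.82
tcp_pos: [0.5782, -0.1311, 0.0879]
ee_rot: [[0.958, 0.287, 0.002], [0.287, -0.958, 0.0], [0.002, 0.0, -1.0]]
wrist_force: [-2.4, 0.7, 3.9]
gripper_width: 0.003
gripper_force: 2.0
```

Call:
{"fn": "drive_tool", "kwargs": {
  "rows": [
    [0,0,0,-0.7,0,0,0],
    [0,0,0,0,0,0,0]
  ]
}}

```text
time_s: 11.98
tcp_pos: [0.5783, -0.1311, 0.0879]
ee_rot: [[0.958, 0.287, 0.002], [0.287, -0.958, 0.0], [0.002, 0.0, -1.0]]
wrist_force: [-3.5, 0.6, 7.0]
gripper_width: 0.005
gripper_force: 3.7
```

Call:
{"fn": "drive_tool", "kwargs": {
  "rows": [
    [0,0,0,-1,0,0,0],
    [0,0,0,0,0,0,0]
  ]
}}

```text
time_s: 12.15
tcp_pos: [0.5783, -0.1311, 0.0878]
ee_rot: [[0.958, 0.287, 0.003], [0.287, -0.958, -0.0], [0.002, 0.001, -1.0]]
wrist_force: [-4.7, 3.2, 12.2]
gripper_width: 0.004
gripper_force: 6.0
```

Call:
{"fn": "drive_tool", "kwargs": {
  "rows": [
    [0,0,0,-1,0,0,0],
    [0,0,0,0,0,0,0]
  ]
}}

```text
time_s: 12.32
tcp_pos: [0.5783, -0.131, 0.0878]
ee_rot: [[0.958, 0.287, 0.003], [0.287, -0.958, -0.0], [0.003, 0.001, -1.0]]
wrist_force: [-6.1, 2.9, 17.0]
gripper_width: 0.008
gripper_force: 8.3
```

Firm stop at 17 N with no more travel. I'll lift off and check.

Call:
{"fn": "drive_tool", "kwargs": {
  "rows": [
    [0,0,0,5,0,0,0],
    [0,0,0,20,0,0,0],
    [0,-25,-7,35,0,0,0],
    [0,-25,-7,30,0,0,0],
    [0,0,0,0,0,0,0]
  ]
}}

```text
time_s: 12.73
tcp_pos: [0.5293, -0.1459, 0.1791]
ee_rot: [[0.958, 0.286, 0.011], [0.286, -0.958, -0.0], [0.011, 0.004, -1.0]]
wrist_force: [1.4, 0.3, 1.0]
gripper_width: 0.006
gripper_force: 0.0
```

```bash
python3 - <<'E'
from h import *
s=sense();c=capture("wrist");print(s["time_s"],np.round(s["tcp_pos"],4))
cv2.imwrite("pics/w4.png",cv2.resize(c["frame"][:400,120:520,::-1],(600,600)))
for l in("cover","logger"):
    m=masks_of(l,c)
    P,_,_=cloud(c,m[0]["region"],s);P*=1000;a=np.radians(16.35);L=(P[:,:2]-[545,-140.6])@np.array([[np.cos(a),-np.sin(a)],[np.sin(a),np.cos(a)]])
    print(l,m[0]["p"],[(x,round(float(np.median(P[k,2])),1)) for x in range(-60,96,6) for k in [(abs(abs(L[:,1])-(20 if l=="cover" else 42))<6)&(abs(L[:,0]-x)<3)] if k.sum()>10],np.percentile(L,[1,99],axis=0).round(1).tolist())
E
```

```text
12.7333 [ 0.5293 -0.1459  0.1791]
cover 0.93 [(-48, 67.2), (-42, 67.5), (-36, 67.6), (-30, 67.7), (-24, 67.6), (-18, 67.7), (-12, 67.7), (-6, 67.7), (0, 67.7), (6, 67.7), (12, 67.6), (18, 67.6), (24, 67.6), (30, 67.5), (36, 67.6), (42, 67.5), (48, 67.1), (54, 66.1)] [[-43.8, -32.5], [50.6, 30.6]]
logger 0.58 [(-48, 67.1), (-42, 67.4), (-36, 67.4), (-30, 67.5), (-24, 67.4), (-18, 67.5), (-12, 67.4), (-6, 67.5), (0, 67.5), (6, 67.5), (12, 67.4), (18, 67.5), (24, 67.5), (30, 67.5), (36, 67.5), (42, 67.5), (48, 67.5), (54, 67.5), (60, 67.5), (66, 67.6), (72, 67.5), (78, 67.6), (84, 67.6), (90, 67.2)] [[-43.0, -48.8], [91.2, 49.1]]
```

View pics/w4.png

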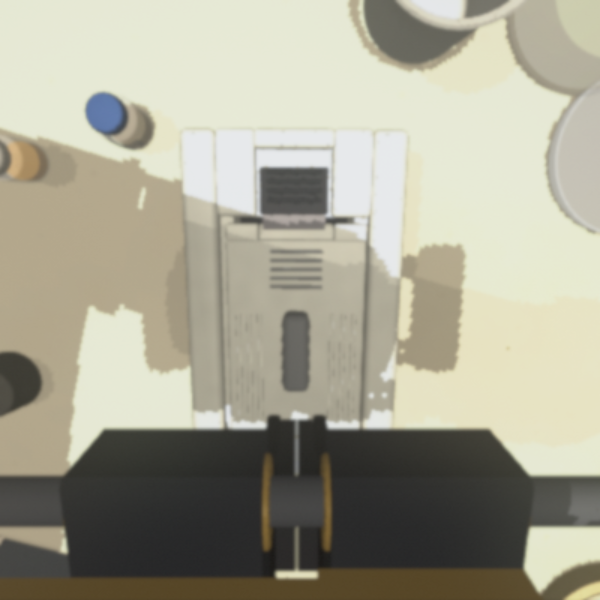

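The cover lies flush: its top reads 67.6 mm and the case 67.5 mm. The catch nose sits over its edge at (295,220), and the bystanders are untouched. Handing in.

```bash
python3 -c "
from station import *
print(finish_job())"
```

```text
the job is handed in; nothing more can be done
None
```

The battery cover is back on the logger and the job is handed in. It lies flush with the case to within about 0.1 mm, and the spring catch sits over its edge. I pressed with about 17 N at most and took 12.7 s. The vials and stopper were not touched. The hand-in returned no verdict, and I did not measure the catch travel or clamping force.

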